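# Let the press weight down on its ratchet crank

### The job

The weight of the worktop press hangs wound up on its ratchet over the square mould. Wind the crank up a touch to take the load off the pawl, pull the crank's knob up to lift the pawl clear and, keeping it up, let the crank turn back slowly under the load until the weight just rests on the plate in the mould, without letting it run, dropping it, wrenching the pawl against its tooth or forcing the weight down hard. Then let the knob back down, let go, and leave the other things on the worktop where they are.

Things in the scene. Friction and masses are not known exactly. Their poses are not given: they have to be found in the camera images.
- press: The press, fixed to the worktop: wooden base board 385x190x18 mm; near the robot a round aluminium gear housing 172 mm across with a flat top (the deck) 75 mm up, carrying the crank; beyond it two columns 280 mm high, 205 mm from the crank axis, 85 mm either side. Origin on the worktop under the crank axis; x runs to the columns, y left, z up.
- crank_axis (a point): Point on the crank's upright axis, 133.5 mm above the worktop: level with the knob's middle while the knob is down. The crank hub (34 mm across, top 115 mm up) is below it.
- crank (a joint): Crank angle (rad): 0 at the start, pawl against the lowest tooth, arm along the press's +y; grows anticlockwise seen from above (arm from +y over -x, away from the columns, to -y). Growing lets the weight down 35 mm per rad, falling winds it up; range -1.0 to 1.9. A rigid rack drives the weight both ways, so the crank can also force it down. With the pawl up and the hand off, it runs away.
- knob_mid (a point): Middle of the crank's black upright knob, 28 mm across, 45 mm high, 70 mm from the crank axis. It swivels freely, so a grip need not turn with the crank. The arm below it is 18 mm wide, its top 25 mm below this point while the knob is down. Knob and pawl pin slide straight up by up to 18 mm against a spring (5 N at first, 8 N at the top, own weight included) and spring down when let go.
- pawl (a joint): Lift of the knob and pawl pin on the crank (m): 0 down, 0.018 highest. From 0.012 up the pin's foot passes over the teeth, which are 11.5 mm high.
- pawl_pin: The pawl: a steel pin 8 mm across with a foot 16 mm across and 4 mm thick at its lower end, straight under the knob, just above the deck. Its origin is not on the pin but on the crank axis at worktop height (pawl down).
- ratchet: Three steel teeth on the deck under the pin's circle, 0.80 rad apart, ramps on the side met when winding up, hooks on the holding side whose overhang catches 4 mm of the foot. A loaded pin's foot is caught under the hook: wind up 0.08 to 0.2 rad before lifting. The lowest tooth reaches from crank 0 to 0.57 rad; beyond that the deck is plain: the pawl goes fully down but holds nothing. Origin as the press's.
- weight: The steel weight, 1.1 to 1.8 kg: a round block 94 mm across on a crossbar sliding on the columns, a stem and a round foot 68 mm across below. Hanging, it pushes the crank knob towards growing angle with about 5 to 9 N; this push vanishes when the foot rests on the plate. Origin: the press's origin while the crank is at 0; goes down with the weight.
- foot_bottom (a point): Centre of the underside of the weight's foot, 110 mm above the worktop at the start.
- mould: Open square steel mould 108x108x75 mm fixed on the base board under the weight (rim 93 mm above the worktop). In it lies a stiff wooden plate 92x92 mm, its top anywhere from 50 to 89 mm above the worktop, so the foot meets it anywhere from crank 0.6 to 1.7 rad: to be found by feel. Origin as the press's.
- salt_shaker: Bystander, loose: salt shaker 44 mm across, 90 mm high, left of the press. Origin under its middle.
- lemon_a: Bystander, loose: lemon 71 x 53 x 51 mm, right of the press. Origin under its middle.
- spice_jar_b: Bystander, loose: spice jar 45 mm across, 106 mm high, right of the press, beyond the lemon. Origin under its middle.
- tea_light: Bystander, loose: tea light 38 mm across, 15 mm high, left of the press. Origin under its middle.
- peeler: Bystander, loose: peeler 170 x 25 x 18 mm, right of the press near the robot. Origin under its middle.

How it is judged:
On the way, in this order (a step that is already met when the one before it is completed fails the run):
1. the pawl is lifted clear with the crank still near its tooth (value of joint pawl above 0.011 m and value of joint crank below 0.2 rad), for 0.1 s.
2. the weight touches the plate in the mould (contact force between weight and mould above 3 N), for 0.1 s.
At the end, for the whole second after the job is handed in: The weight rests with its own load (7 to 30 N) on the plate in the mould, the knob and pawl are down (within 3 mm) and the crank is at rest past the teeth (above 0.5 rad) (contact force between weight and mould between 7 and 30 N and value of joint pawl below 0.003 m and value of joint crank above 0.5 rad and velocity of joint crank between -0.1 and 0.1 rad/s); the robot touches nothing.
It fails at once if the weight ran: the crank turned back faster than 1.5 rad/s (velocity of joint crank above 1.5 rad/s).
It fails at once if the weight was forced down on the plate with more than 45 N (contact force between weight and mould above 45 N).
It fails at once if the pawl was wrenched against its tooth with more than 30 N (contact force between pawl_pin and ratchet above 30 N).
It fails at once if a bystander was pushed by more than 30 mm (distance of any of salt_shaker, lemon_a, spice_jar_b, tea_light, peeler from where it was at the start of the episode above 0.03 m).
It also fails if it takes over 64 s, if anything falls off the work surface, if the arm or the gripper's body presses on something with over 40 N, if the wrist force passes 120 N, or if a joint passes its speed limit or range.

### The arm

A 6-joint arm with a two-finger parallel gripper is mounted at the origin on a cart in front of the work surface, level with it; the furniture and walls round the work are solid. World frame = base frame: x ahead of the robot, y to its left, z up, the work surface at z = 0. Lengths are in m, angles in rad, forces in N, time in s.
With the tool pointing down it reaches from about 0.3 to 0.775 m from the base axis. Payload 14.6 kg.
Tool frame: the origin (TCP) lies between the finger pads; the fingertips stand 14 mm ahead of it and the grasp point (between the pads) lies 5 mm behind it; z points along the fingers, y is the line along which they close (so a half turn about z gives the same grasp; the last joint's range is limited). The gripper opens to 94 mm and grips with 3 to 60 N. Pads are 16 mm wide; open, the fingers measure 119 mm over their backs; the gripper's body (75 mm by 177 mm) begins 78 mm behind the grasp point.
Start: joints at [-1.357, 0.3, 1.521, -0, 1.321, -0.067], TCP at [0.152, -0.528, 0.219] pointing down, gripper open.
Joint ranges: [-3.03, 3.03], [-0.79, 2.21], [0.23, 2.52], [-1.04, 4.18], [0, 3.07], [-2.55, 2.55]. Speed limits (rad/s): [2.22, 2.22, 2.57, 3.14, 3.14, 3.14].

### API

Orientations are given as [roll, pitch, yaw] about the fixed x, y, z axes, in that order (R = Rz(yaw) Ry(pitch) Rx(roll)).
In Python, from station import ctrl gives the robot as it stands. The module is installed in compiled form; this text tells all that it offers.
- The arm moves only by the tool move_arm, never from a script. Its argument "targets" is a list of rows, each a list of 7 numbers: the opening, from -1 (shut) to 1 (fully open), then the shift along the tool's x, y, z in units of 50 mm (1.0 is 50 mm), then the turn, a rotation vector about the tool's x, y, z in rad. A call has 1 to 12 rows; each row is the pose to reach, as a shift and turn from the pose commanded when the call began, along the tool's axes at that moment; what a row does not reach only later rows make up. A row lasts 1/10 s, in which the tool goes at most 50 mm and 8.59 degrees, less where a joint would pass 70% of its speed; a pose out of reach is approached as far as the arm can. A call with a gripper value outside its range is refused whole. The fingers move at their own pace and stop on an object; "grip_force" is the grip in N (left out, the last holds). Time passes only in rows, so rows that repeat a pose let the fingers close. It gives the time, the measured TCP pose, the force, the opening and the grip force at its end, in the units of the state.
- ctrl.get_obs(): the state, without advancing time (a new reading comes with each control period).
- ctrl.camera(name): name is "scene" or "top" or "wrist"; returns (picture, depth): 400x640x3 uint8, red, green, blue; 400x640 float32, m along the optical axis (not along the pixel's ray), 0 where there is no reading.
- ctrl.camera_params(name): a dict with "intrinsics" (3x3 intrinsics, pixels), "rvec" (rotation vector, rad) and "tvec" (3), from world to camera coordinates, as OpenCV has them; the wrist camera has in their place "T_tool_cam" (4x4, takes a point from camera to tool coordinates, whose origin is the TCP and whose axes are the flange's). Camera axes: x right, y down, z forward; pixel columns grow to the right and rows downward; lengths in m; the calibration is good to about 2 mm. The wrist camera is an equidistant fisheye: a pixel r from the principal point sees the ray r / f radians off the axis. A picture is of the moment at which its call begins: read the wrist's pose just before it. camera_params takes no time and is no camera call.
- ctrl.hand_in(): hands the job in; it is judged then, once.
Trained networks look in the newest picture that a camera, given by its name, has taken for a name from the list of things; names that differ only in an ending like _2 or _b are one class to them, and where a whole thing is asked for, a point or a joint stands for the part that bears it (a point fixed in the world has none). Each returns a list of dicts, best first, with "score" (0 to 1); they miss things now and then, are a little off and sometimes report something else, mostly with a low value. They report only what shows in the picture. A call takes as long as a camera call.
- ctrl.cut_out(camera, target): "region" (400x640 bool, what is visible of it) and "point" ([column, row] in pixels, amid what is visible of it).
- ctrl.tip_of(camera, target): "point" ([column, row] in pixels: a listed point, or the origin of a listed thing).
The state is a dict: "time_s": time; "qpos": joint angles; "joint_vel": joint speeds; "tau": joint torques, N m; "ee_pos": TCP position; "eef_rot": TCP orientation; "force": force on the tool from outside, world axes, zero at the start; "moment": the same for the moment, N m; "grip_width": finger opening in m; "grip_force": force on a finger pad.
Only numpy, scipy, OpenCV 4.12 (cv2) and the standard library are available. Lean on these libraries where they do the work, as an engineer would, in place of code of your own. Each camera call takes 0.05 s, during which the arm holds its last target. There are 200 camera calls.

## Working session

There is one attempt and no reset: what is moved stays moved. The work goes in short steps, Python scripts to look and compute and a tool call to move; the robot and the scene stay as the last step left them, time stands still between calls to the robot, and variables do not carry over. Pictures are saved under pics/ and viewed, at most 10 in all, crops included, and the job is handed in when it is done.

Besides the shell and the picture viewer there is one more tool, called as name([rows], argument=value, ...), one row to a line, values as JSON. move_arm: Moves the arm, as the interface text tells. Its arguments: {"type":"object","properties":{"targets":{"type":"array"},"grip_force":{"type":"number"}},"required":["targets"]}

```bash
mkdir -p pics; cat > h.py <<'E'
import numpy as np, cv2
from scipy.spatial.transform import Rotation as R
from station import ctrl
def cam(n):
    p=ctrl.camera_params(n); return np.array(p['intrinsics']),cv2.Rodrigues(np.array(p['rvec'],float))[0],np.array(p['tvec'],float).ravel()
def at_z(n,px,z):
    K,Rm,t=cam(n); d=Rm.T@np.linalg.inv(K)@np.array([px[0],px[1],1.]); c=-Rm.T@t
    return c+d*(z-c[2])/d[2]
def proj(n,P):
    K,Rm,t=cam(n); q=K@(Rm@np.array(P)+t); return q[:2]/q[2]
E
python3 - <<'E'
from h import *
o=ctrl.get_obs(); print(o['ee_pos'],o['eef_rot'],o['grip_width'],o['force'])
for n in ['scene','top']:
    im,d=ctrl.camera(n); cv2.imwrite(f'pics/{n}0.png',im[:,:,::-1])
    K,Rm,t=cam(n); print(n,'campos',-Rm.T@t)
    for tgt,z in [('knob_mid',.1335),('crank_axis',.1335),('press',0),('foot_bottom',.11),('salt_shaker',0),('lemon_a',0),('spice_jar_b',0),('tea_light',0),('peeler',0)]:
        r=ctrl.tip_of(n,tgt)
        for x in r[:1]: print(tgt,round(x['score'],2),np.round(x['point'],1),np.round(at_z(n,x['point'],z),4))
E
```

```text
[ 0.1523635  -0.52821551  0.21887104] [-3.14040396e+00 -9.27694105e-05  2.80826975e-01] 0.09389235078984227 [-0.06580652 -0.80493743 -0.35201205]
scene campos [0.15406574 0.64335458 0.72662231]
knob_mid 0.54 [361.9 202.4] [0.5203 0.0107 0.1335]
crank_axis 0.82 [372.3 181.7] [ 0.5422 -0.0635  0.1335]
press 0.79 [369.2 229.6] [ 0.5332 -0.0579  0.    ]
foot_bottom 0.85 [295.6 165.4] [ 0.7351 -0.0314  0.11  ]
salt_shaker 0.84 [324.  268.6] [0.5421 0.1066 0.    ]
lemon_a 0.84 [374.1 182.7] [ 0.6233 -0.2218  0.    ]
spice_jar_b 0.86 [341.3 171.8] [ 0.721  -0.2074  0.    ]
tea_light 0.79 [263.1 242.2] [0.6991 0.1291 0.    ]
peeler 0.71 [434.  192.6] [ 0.4781 -0.2838  0.    ]
top campos [0.39065718 0.03043747 0.95860104]
knob_mid 0.74 [317.6 228.4] [0.5231 0.0084 0.1335]
crank_axis 0.92 [348.6 220. ] [ 0.5365 -0.0599  0.1335]
press 0.91 [342.3 228.9] [ 0.5388 -0.0566  0.    ]
foot_bottom 0.61 [327.1 137.6] [ 0.7397 -0.0308  0.11  ]
salt_shaker 0.84 [277.9 234.9] [0.5354 0.1046 0.    ]
lemon_a 0.91 [402.1 191.1] [ 0.625  -0.2184  0.    ]
spice_jar_b 0.89 [388.  157.9] [ 0.7169 -0.193   0.    ]
tea_light 0.67 [266.9 175.4] [0.6919 0.125  0.    ]
```

View pics/top0.png

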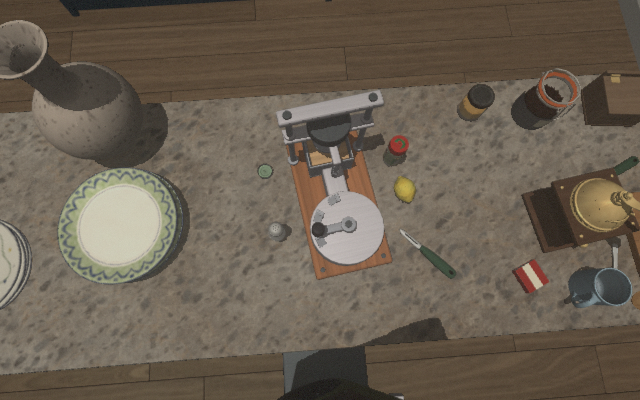

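View pics/scene0.png

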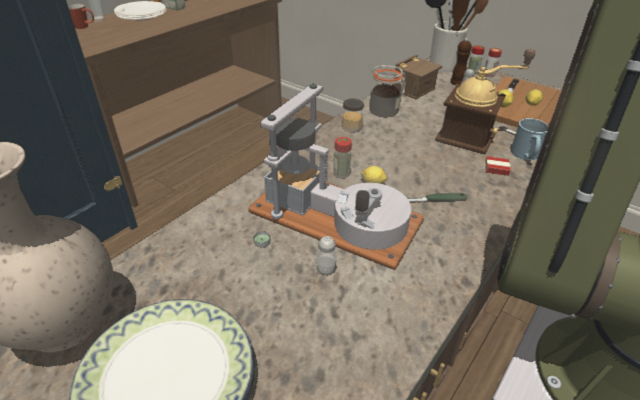

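```bash
python3 - <<'E'
from h import *
for n in ['top','scene']:
    im,d=ctrl.camera(n)
    K,Rm,t=cam(n)
    v,u=np.nonzero(d>0); z=d[v,u]
    P=(np.linalg.inv(K)@np.stack([u,v,np.ones_like(u)]))*z; W=(Rm.T@(P-t[:,None])).T
    near=np.hypot(W[:,0]-.525,W[:,1]-.01)<.04
    m=near&(W[:,2]>.148)&(W[:,2]<.165); print(n,'knobtop',m.sum(),W[m].mean(0),(W[m].min(0)+W[m].max(0))/2)
    m=(np.hypot(W[:,0]-.538,W[:,1]+.059)<.1)&(abs(W[:,2]-.075)<.004)
    p=W[m][:,:2]; c=cv2.minEnclosingCircle(p.astype(np.float32)); print('deck',m.sum(),c)
    m=(np.hypot(W[:,0]-.538,W[:,1]+.059)<.03)&(abs(W[:,2]-.115)<.005); print('hub',m.sum(),W[m].mean(0),(W[m].min(0)+W[m].max(0))/2)
    m=(W[:,2]>.27)&(W[:,2]<.29)&(W[:,0]>.65)&(abs(W[:,1])<.2)
    for lr in (W[m][W[m][:,1]>-.03],W[m][W[m][:,1]<-.03]): print('col',len(lr),lr.mean(0) if len(lr) else 0)
E
```

```text
top knobtop 140 [0.52017766 0.00841097 0.15600714] [0.51997706 0.00811815 0.15417018]
deck 3596 ((0.5419974327087402, -0.057355642318725586), 0.09574438631534576)
hub 168 [ 0.53185883 -0.05913057  0.11312835] [ 0.53165427 -0.05371947  0.11474598]
col 876 [0.72453998 0.02224864 0.27698639]
col 841 [ 0.74013034 -0.08057287  0.27707152]
scene knobtop 126 [0.51947519 0.01433478 0.15548584] [0.52035305 0.01061515 0.15396483]
deck 2216 ((0.5421700477600098, -0.05514167249202728), 0.09522531181573868)
hub 116 [ 0.53077533 -0.05597557  0.11335312] [ 0.53342823 -0.05327879  0.11448255]
col 496 [0.72245921 0.02951361 0.27697775]
col 335 [ 0.73857033 -0.07752006  0.27734208]
```

move_arm([
  [1, 10.05, -8.28, 0, 0, 0, -1.46],
  [1, 10.05, -8.28, 0, 0, 0, -1.46],
  [1, 10.05, -8.28, 0, 0, 0, -1.46],
  [1, 10.05, -8.28, 0, 0, 0, -1.46],
  [1, 10.05, -8.28, 0, 0, 0, -1.46],
  [1, 10.05, -8.28, 0, 0, 0, -1.46],
  [1, 10.05, -8.28, 0, 0, 0, -1.46],
  [1, 10.05, -8.28, 0, 0, 0, -1.46],
  [1, 10.05, -8.28, 0, 0, 0, -1.46],
  [1, 10.05, -8.28, 0, 0, 0, -1.46],
  [1, 10.05, -8.28, 0, 0, 0, -1.46],
  [1, 10.05, -8.28, 0, 0, 0, -1.46],
])

```text
time_s: 2.3
ee_pos: [0.4925, -0.0315, 0.2197]
eef_rot: [3.141, 0.0, 1.741]
force: [-0.4, -1.1, 0.6]
grip_width: 0.094
grip_force: 0.0
```

```bash
python3 - <<'E'
from h import *
o=ctrl.get_obs(); print(o['time_s'],o['ee_pos'],o['eef_rot'],o['force'],o['qpos'])
# plate height: points inside mould
for n in ['top','scene']:
    im,d=ctrl.camera(n); K,Rm,t=cam(n)
    v,u=np.nonzero(d>0); z=d[v,u]
    W=(Rm.T@((np.linalg.inv(K)@np.stack([u,v,np.ones_like(u)]))*z-t[:,None])).T
    c=np.array([.736,-.030]); s=W[:,:2]-c; ps=.16
    a=s@[np.cos(ps),np.sin(ps)]; b=s@[-np.sin(ps),np.cos(ps)]
    m=(abs(a)<.043)&(abs(b)<.043)&(W[:,2]<.1)
    print(n,np.histogram(W[m][:,2],bins=np.arange(.02,.102,.004)))
    for lo,hi in((.85,.96),):
        mm=(abs(a)<.07)&(abs(b)<.07)&(abs(W[:,2]-.093)<.003); print('rim',mm.sum(),(a[mm].min(),a[mm].max()),(b[mm].min(),b[mm].max()))
    im2=cv2.resize(im[100:260,240:420] if n=='top' else im[80:260,230:430],None,fx=3,fy=3,interpolation=cv2.INTER_CUBIC); cv2.imwrite(f'pics/{n}1.png',im2[:,:,::-1])
    r=ctrl.tip_of(n,'knob_mid'); 
    if r: print('knob',r[0]['score'],at_z(n,r[0]['point'],.1335))
E
```

```text
2.3 [ 0.49249422 -0.03147399  0.21969767] [3.14099193e+00 2.61153989e-04 1.74123336e+00] [-0.37339631 -1.0951951   0.63364552] [-1.38018330e-01  1.73200965e-01  1.67698474e+00 -6.91505696e-05
  1.29075530e+00 -3.08436352e-01]
top (array([  0,   0,   0,   0,   0,   0,   0,   0,   0,   0,   0,   0,   0,
         0,   0, 110, 252,   5,   0,   0]), array([0.02 , 0.024, 0.028, 0.032, 0.036, 0.04 , 0.044, 0.048, 0.052,
       0.056, 0.06 , 0.064, 0.068, 0.072, 0.076, 0.08 , 0.084, 0.088,
       0.092, 0.096, 0.1  ]))
rim 145 (np.float64(-0.05608824163935312), np.float64(0.01430624761349929)) (np.float64(-0.05278932760860653), np.float64(0.0549780667929331))
scene (array([  0,   0,   0,   0,   0,   0,   0,   0,   0,   0,   0,   0,   0,
         0,   0,  52, 417,   7,   0,   0]), array([0.02 , 0.024, 0.028, 0.032, 0.036, 0.04 , 0.044, 0.048, 0.052,
       0.056, 0.06 , 0.064, 0.068, 0.072, 0.076, 0.08 , 0.084, 0.088,
       0.092, 0.096, 0.1  ]))
rim 159 (np.float64(-0.0697883586158959), np.float64(0.053179822690940855)) (np.float64(-0.04933688777855294), np.float64(0.060012638013018156))
knob 0.61 [0.51541937 0.01508204 0.1335    ]
```

move_arm([
  [1, 0.69, 0.76, 0.6, 0, 0, 0],
  [1, 0.69, 0.76, 0.6, 0, 0, 0],
  [1, 0.69, 0.76, 0.6, 0, 0, 0],
  [1, 0.69, 0.76, 0.6, 0, 0, 0],
])

```text
time_s: 2.9
ee_pos: [0.5229, 0.0057, 0.19]
eef_rot: [3.141, 0.0, 1.74]
force: [0.5, -0.2, 0.8]
grip_width: 0.094
grip_force: 0.0
```

```bash
cat >> h.py <<'E'
def wrist_at_z(px,z,o):
    p=ctrl.camera_params('wrist'); K=np.array(p['intrinsics']); T=np.array(p['T_tool_cam'])
    a=np.array([(px[0]-K[0,2])/K[0,0],(px[1]-K[1,2])/K[1,1]]); r=np.linalg.norm(a)
    d=np.r_[a/max(r,1e-9)*np.sin(r),np.cos(r)]
    Rw=R.from_euler('xyz',o['eef_rot']).as_matrix()
    d=Rw@T[:3,:3]@d; c=np.array(o['ee_pos'])+Rw@T[:3,3]
    return c+d*(z-c[2])/d[2]
E
python3 - <<'E'
from h import *
o=ctrl.get_obs(); print(o['ee_pos'],o['eef_rot'],o['force'])
im,d=ctrl.camera('wrist'); cv2.imwrite('pics/w1.png',im[:,:,::-1])
for t,z in(('knob_mid',.1335),('crank_axis',.1335),('press',0)):
    r=ctrl.tip_of('wrist',t)
    for x in r[:1]: print(t,x['score'],x['point'],wrist_at_z(x['point'],z,o))
E
```

```text
[0.52289382 0.00566398 0.19004836] [3.14126229e+00 2.57802475e-04 1.73983446e+00] [ 0.4697126  -0.20988533  0.75915277]
knob_mid 0.91 [313.2, 213.8] [0.5191338 0.0107835 0.1335   ]
crank_axis 0.6 [317.4, 294.7] [ 0.53428104 -0.0594613   0.1335    ]
press 0.56 [317.4, 238.9] [ 0.53463559 -0.06305773  0.        ]
```

View pics/w1.png

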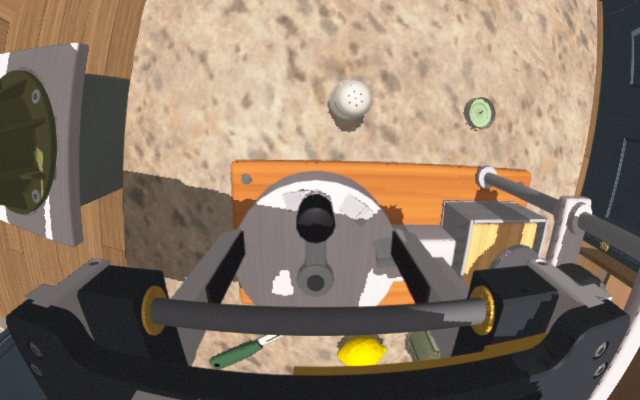

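move_arm([
  [1, 0.1, 0, 0.4, 0, 0, 0],
  [1, 0.1, 0, 0.8, 0, 0, 0],
  [1, 0.1, 0, 1.12, 0, 0, 0],
  [1, 0.1, 0, 1.12, 0, 0, 0],
  [0.5, 0.1, 0, 1.12, 0, 0, 0],
  [0, 0.1, 0, 1.12, 0, 0, 0],
  [-0.2, 0.1, 0, 1.12, 0, 0, 0],
  [-0.3, 0.1, 0, 1.12, 0, 0, 0],
], grip_force=8)

```text
time_s: 3.9
ee_pos: [0.5226, 0.0118, 0.134]
eef_rot: [3.141, 0.0, 1.741]
force: [0.1, 0.7, -0.6]
grip_width: 0.0655
grip_force: 0.0
```

move_arm([
  [-0.4, 0, 0, 0, 0, 0, 0],
  [-0.6, 0, 0, 0, 0, 0, 0],
  [-1, 0, 0, 0, 0, 0, 0],
  [-1, 0, 0, 0, 0, 0, 0],
  [-1, 0, 0, 0, 0, 0, 0],
  [-1, 0, 0, 0, 0, 0, 0],
], grip_force=12)

```text
time_s: 4.5
ee_pos: [0.5217, 0.0117, 0.1333]
eef_rot: [-3.14, -0.0, 1.741]
force: [-6.8, 0.5, 3.2]
grip_width: 0.0279
grip_force: 12.0
```

move_arm([
  [-1, 0, 0, 0, 0, 0, 0],
  [-1, 0, 0, 0, 0, 0, 0],
  [-1, 0, 0.05, 0, 0, 0, 0.03],
  [-1, -0.004, 0.1, 0, 0, 0, 0.07],
  [-1, -0.01, 0.16, 0, 0, 0, 0.11],
  [-1, -0.01, 0.16, 0, 0, 0, 0.11],
  [-1, -0.01, 0.16, 0, 0, 0, 0.11],
], grip_force=35)

```text
time_s: 5.2
ee_pos: [0.5297, 0.0125, 0.1333]
eef_rot: [-3.139, 0.0, 1.631]
force: [-6.7, -1.3, 2.9]
grip_width: 0.0277
grip_force: 35.0
```

move_arm([
  [-1, 0, 0, -0.06, 0, 0, 0],
  [-1, 0, 0, -0.12, 0, 0, 0],
  [-1, 0, 0, -0.18, 0, 0, 0],
  [-1, 0, 0, -0.24, 0, 0, 0],
  [-1, 0, 0, -0.3, 0, 0, 0],
  [-1, 0, 0, -0.3, 0, 0, 0],
  [-1, 0, 0, -0.3, 0, 0, 0],
  [-1, 0, 0, -0.3, 0, 0, 0],
])

```text
time_s: 6.0
ee_pos: [0.5288, 0.0124, 0.1469]
eef_rot: [-3.137, 0.0, 1.631]
force: [-5.4, -3.3, -6.6]
grip_width: 0.0273
grip_force: 35.0
```

```bash
python3 - <<'E'
from h import *
o=ctrl.get_obs(); print(o['ee_pos'],o['eef_rot'],o['force'])
im,d=ctrl.camera('scene'); cv2.imwrite('pics/s2.png',cv2.resize(im[120:280,260:440],None,fx=4,fy=3.7)[:,:,::-1])
for n in ('scene',):
    r=ctrl.tip_of(n,'knob_mid')
    for x in r[:1]: print(x['score'],x['point'],at_z(n,x['point'],.1485))
E
```

```text
[0.52877781 0.01236455 0.1469442 ] [-3.13656922e+00  1.83317150e-04  1.63073255e+00] [-5.43687014 -3.31921434 -6.62393515]
0.56 [262.6, 240.2] [0.59199345 0.23102017 0.1485    ]
```

View pics/s2.png

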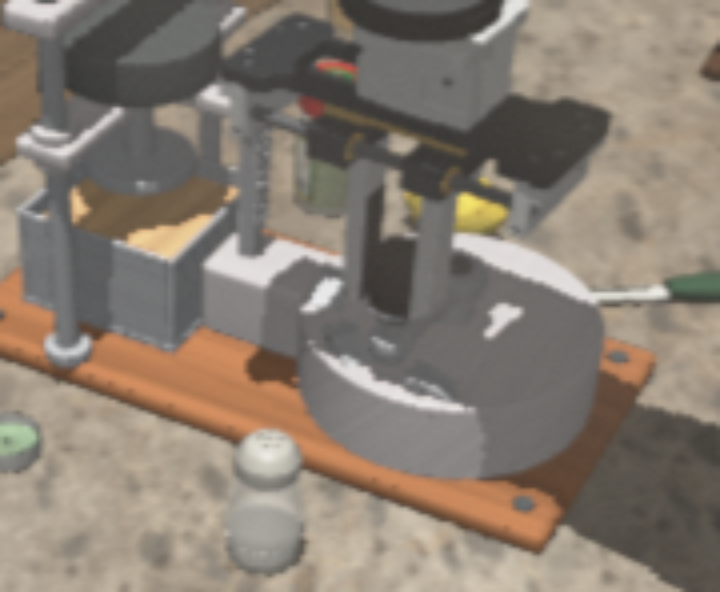

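move_arm([
  [-1, 0, 0, -0.04, 0, 0, 0],
  [-1, 0, 0, -0.04, 0, 0, 0],
  [-1, 0, 0, -0.04, 0, 0, 0],
])

```text
time_s: 6.4
ee_pos: [0.5287, 0.0124, 0.1489]
eef_rot: [-3.136, 0.0, 1.631]
force: [-6.3, -4.2, -6.6]
grip_width: 0.0276
grip_force: 35.0
```

move_arm([
  [-1, -0.001, -0.058, 0, 0, 0, -0.042],
  [-1, -0.005, -0.117, 0, 0, 0, -0.083],
  [-1, -0.011, -0.175, 0, 0, 0, -0.125],
  [-1, -0.019, -0.232, 0, 0, 0, -0.167],
  [-1, -0.03, -0.29, 0, 0, 0, -0.208],
  [-1, -0.044, -0.346, 0, 0, 0, -0.25],
  [-1, -0.059, -0.403, 0, 0, 0, -0.292],
  [-1, -0.077, -0.458, 0, 0, 0, -0.333],
  [-1, -0.097, -0.513, 0, 0, 0, -0.375],
  [-1, -0.119, -0.567, 0, 0, 0, -0.417],
  [-1, -0.144, -0.619, 0, 0, 0, -0.458],
  [-1, -0.171, -0.671, 0, 0, 0, -0.5],
])

```text
time_s: 7.6
ee_pos: [0.4956, 0.0022, 0.1489]
eef_rot: [-3.137, -0.003, 2.133]
force: [-6.8, -0.9, -7.5]
grip_width: 0.0275
grip_force: 35.0
```

```bash
cat >> h.py <<'E'
def st():
    o=ctrl.get_obs(); p=o['ee_pos']-np.array([.532,-.0589,0]); th=np.arctan2(p[1],p[0])-np.pi/2-.18
    a=th+.18; t=np.array([-np.cos(a),-np.sin(a)]); r=np.array([-np.sin(a),np.cos(a)])
    print('t',o['time_s'],'th',round(th,3),'r',np.hypot(*p[:2]).round(4),'z',p[2].round(4),'yaw err',round(o['eef_rot'][2]-np.pi/2-a,3),'Ftan',(o['force'][:2]@t).round(1),'Frad',(o['force'][:2]@r).round(1),'Fz',o['force'][2].round(1))
E
python3 -c "
from h import *
st()"
```

```text
t 7.6 th 0.358 r 0.0711 z 0.1489 yaw err 0.024 Ftan 6.4 Frad 2.7 Fz -7.5
```

move_arm([
  [-1, -0.001, -0.056, 0, 0, 0, -0.04],
  [-1, -0.005, -0.112, 0, 0, 0, -0.08],
  [-1, -0.01, -0.168, 0, 0, 0, -0.12],
  [-1, -0.018, -0.223, 0, 0, 0, -0.16],
  [-1, -0.028, -0.278, 0, 0, 0, -0.2],
  [-1, -0.028, -0.278, 0, 0, 0, -0.2],
])

```text
time_s: 8.2
ee_pos: [0.4841, -0.0064, 0.1488]
eef_rot: [-3.137, -0.005, 2.332]
force: [-9.2, -1.2, -7.1]
grip_width: 0.0274
grip_force: 35.0
```

```bash
python3 -c "
from h import *
st()"
```

```text
t 8.2 th 0.56 r 0.0711 z 0.1488 yaw err 0.021 Ftan 7.6 Frad 5.3 Fz -7.1
```

move_arm([
  [-1, 0.01, -0.028, 0, 0, 0, -0.02],
  [-1, 0.01, -0.056, 0, 0, 0, -0.04],
  [-1, 0.008, -0.084, 0, 0, 0, -0.06],
  [-1, 0.008, -0.084, 0, 0, 0, -0.06],
])

```text
time_s: 8.6
ee_pos: [0.481, -0.0092, 0.1489]
eef_rot: [-3.138, -0.004, 2.391]
force: [-8.5, -1.9, -7.6]
grip_width: 0.0275
grip_force: 35.0
```

```bash
python3 -c "
from h import *
st()"
```

```text
t 8.6 th 0.618 r 0.0712 z 0.1489 yaw err 0.023 Ftan 7.3 Frad 4.7 Fz -7.6
```

move_arm([
  [-1, 0.01, -0.028, 0, 0, 0, -0.02],
  [-1, 0.01, -0.056, 0, 0, 0, -0.04],
  [-1, 0.01, -0.056, 0, 0, 0, -0.04],
])

```text
time_s: 8.9
ee_pos: [0.479, -0.0111, 0.149]
eef_rot: [-3.138, -0.004, 2.431]
force: [-6.7, -3.7, -7.0]
grip_width: 0.0275
grip_force: 35.0
```

```bash
python3 -c "
from h import *
st()"
```

```text
t 8.9 th 0.656 r 0.0714 z 0.149 yaw err 0.024 Ftan 7.3 Frad 2.5 Fz -7.0
```

move_arm([
  [-1, 0, -0.02, 0, 0, 0, -0.015],
  [-1, 0, -0.042, 0, 0, 0, -0.03],
  [-1, 0, -0.042, 0, 0, 0, -0.03],
])

```text
time_s: 9.2
ee_pos: [0.4777, -0.0126, 0.149]
eef_rot: [-3.138, -0.004, 2.461]
force: [-7.3, -3.8, -7.1]
grip_width: 0.0276
grip_force: 35.0
```

```bash
python3 -c "
from h import *
st()"
```

```text
t 9.2 th 0.685 r 0.0713 z 0.149 yaw err 0.025 Ftan 7.6 Frad 3.1 Fz -7.1
```

move_arm([
  [-1, 0, -0.02, 0, 0, 0, -0.015],
  [-1, 0, -0.042, 0, 0, 0, -0.03],
  [-1, 0, -0.042, 0, 0, 0, -0.03],
])

```text
time_s: 9.5
ee_pos: [0.4763, -0.0143, 0.149]
eef_rot: [-3.138, -0.004, 2.491]
force: [-6.8, -3.0, -7.9]
grip_width: 0.0274
grip_force: 35.0
```

```bash
python3 -c "
from h import *
st()"
```

```text
t 9.5 th 0.715 r 0.0714 z 0.149 yaw err 0.026 Ftan 6.5 Frad 3.4 Fz -7.9
```

move_arm([
  [-1, 0, -0.02, 0, 0, 0, -0.015],
  [-1, 0, -0.042, 0, 0, 0, -0.03],
  [-1, 0, -0.042, 0, 0, 0, -0.03],
])

```text
time_s: 9.8
ee_pos: [0.4757, -0.0153, 0.1495]
eef_rot: [-3.14, -0.003, 2.521]
force: [-5.2, 2.3, -7.0]
grip_width: 0.0272
grip_force: 35.0
```

```bash
python3 -c "
from h import *
st()"
```

```text
t 9.8 th 0.732 r 0.0712 z 0.1495 yaw err 0.038 Ftan 1.4 Frad 5.5 Fz -7.0
```

move_arm([
  [-1, 0.01, -0.012, 0, 0, 0, -0.01],
  [-1, 0.01, -0.012, 0, 0, 0, -0.01],
  [-1, 0.01, -0.012, 0, 0, 0, -0.01],
])

```text
time_s: 10.1
ee_pos: [0.4755, -0.0155, 0.15]
eef_rot: [-3.141, -0.002, 2.531]
force: [-4.8, 4.0, -8.0]
grip_width: 0.0276
grip_force: 35.0
```

```bash
python3 -c "
from h import *
st()"
```

```text
t 10.1 th 0.735 r 0.0713 z 0.15 yaw err 0.045 Ftan -0.3 Frad 6.2 Fz -8.0
```

move_arm([
  [-1, 0, 0, 0.05, 0, 0, 0],
  [-1, 0, 0, 0.1, 0, 0, 0],
  [-1, 0, 0, 0.15, 0, 0, 0],
  [-1, 0, 0, 0.2, 0, 0, 0],
  [-1, 0, 0, 0.25, 0, 0, 0],
  [-1, 0, 0, 0.3, 0, 0, 0],
  [-1, 0, 0, 0.32, 0, 0, 0],
  [-1, 0, 0, 0.32, 0, 0, 0],
])

```text
time_s: 10.9
ee_pos: [0.4755, -0.0155, 0.134]
eef_rot: [-3.141, -0.002, 2.531]
force: [-4.7, 4.7, -4.6]
grip_width: 0.0272
grip_force: 35.0
```

```bash
python3 -c "
from h import *
st()"
```

```text
t 10.9 th 0.735 r 0.0712 z 0.134 yaw err 0.045 Ftan -0.9 Frad 6.6 Fz -4.6
```

move_arm([
  [-1, 0, 0, 0.01, 0, 0, 0],
  [-0.2, 0, 0, 0.01, 0, 0, 0],
  [0.3, 0, 0, 0.01, 0, 0, 0],
  [0.5, 0, 0, 0.01, 0, 0, 0],
  [0.5, 0, 0, 0.01, 0, 0, 0],
  [0.5, 0, 0, -0.5, 0, 0, 0],
  [0.5, 0, 0, -1, 0, 0, 0],
  [0.5, 0, 0, -1.5, 0, 0, 0],
  [0.5, 0, 0, -2, 0, 0, 0],
  [0.5, 0, 0, -2, 0, 0, 0],
], grip_force=10)

```text
time_s: 11.9
ee_pos: [0.4772, -0.016, 0.2376]
eef_rot: [3.139, 0.005, 2.531]
force: [0.3, -0.5, -0.3]
grip_width: 0.0706
grip_force: 0.0
```

```bash
python3 - <<'E'
from h import *
st()
im,d=ctrl.camera('scene'); cv2.imwrite('pics/s3.png',cv2.resize(im[120:280,260:440],None,fx=4,fy=3.7)[:,:,::-1])
E
```

```text
t 11.9 th 0.727 r 0.0696 z 0.2376 yaw err 0.053 Ftan 0.2 Frad -0.5 Fz -0.3
```

View pics/s3.png

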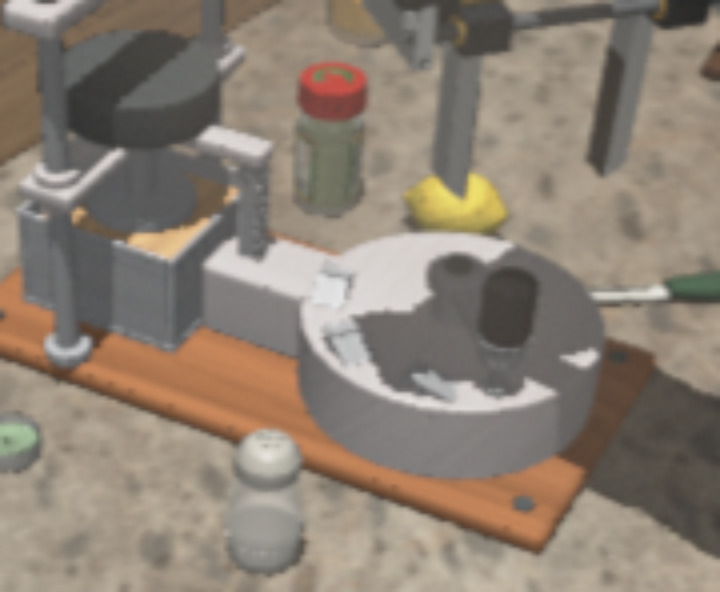

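The crop shows the foot resting on the plate at (140,200). The knob is down on the arm at (505,305), the gripper is clear of everything, and the bystanders in view have not moved.

```bash
python3 -c "
from h import *
print(ctrl.hand_in())"
```

```text
the job is handed in; nothing more can be done
None
```

I handed the job in at about 12 s: the weight rests on the plate in the mould at crank ≈0.73 rad, with the knob down, the gripper clear and no bystander seen to have moved; the judge's verdict was not reported back.

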